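Turn a relief tile over in the pottery turnover jig

TASK

Take the relief tile off its sloping stand and seat it face up, fully home, in the pocket of the turnover jig's hinged plate, and let go of it. Slide the keeper fork fully in over the tile, swing the plate all the way over onto the nest with the fork still in, draw the fork all the way back out so that the tile drops face down into the nest, then swing the plate back to where it lay, leaving the tile flat in the nest. Leave the tub, bowl and brush where they are.

Things in the scene. Friction and masses are not known exactly. Their poses are not given: they have to be found in the camera images.
- tile: Loose white fired-clay tile, 80 (its x) by 60 (y) by 12 mm (z), 0.11 kg. Origin: centre of its flat back; +z points out of the face (raised rim and flower, 12 mm). It starts on the stand, its back on a 20 degree slope, face up and towards the robot, x uphill. The board behind it is only 36 mm wide: its 60 mm width can be gripped with the hand square to the tile.
- stand: Fixed wooden stand, foot 140 by 75 by 12 mm, origin under the foot's centre. Its sloping board rises 20 degrees towards the stand's +x; the centre of the tile's back lies 55 mm above the origin. A 36 mm wide ledge, 8 mm high over the board, stops the tile's lower edge. The stand is at the left or at the right of the jig.
- jig: Fixed turnover jig: plywood base 114 (x) by 230 (y) by 18 mm, origin under its centre, z up. The hinge runs along the jig's x axis, 52 mm above the origin. At +y lies the aluminium flipper plate with its pocket, at -y stands the fixed nest. Rotating the flipper joint from 0 to 3.14 carries the plate from +y up and over to -y.
- hinge (a point): Middle of the hinge axis; axes as the jig's. The hinge has end play: the plate, with pocket and fork, sits up to 4 mm to either side along the jig's x, differently each time, stiffly (15 N or more to shift it). This offset is not reported: find it by touch or by eye.
- pocket (a point): Centre of the pocket's floor (plate lying at joint 0, end play at its middle), fixed to the jig, axes as the jig's; 58 mm to +y of the hinge, 7 mm below it. Pocket: four L-shaped corners 8 mm high, 82 (x) by 62 (y) mm inside; the long sides are open for 54 mm in the middle, for fingers. Plate's outer edge: 102 mm from the hinge. A tile not home lies on the corners, up to 8 mm too high.
- nest (a point): Centre of the plane of the nest's three rails, 58 mm to -y of the hinge and 8.5 mm lower; axes as the jig's. Corner pieces 6.5 mm high, 94 (x) by 64 (y) mm inside, so the end play does no harm. With the plate fully over, the tile hangs 2 mm above the rails until the fork is drawn.
- flipper (a joint): Angle of the flipper plate, rad: 0 lying at +y with the pocket up (start), 3.14 fully over, upside down on the nest. Swings freely (plate 0.25 kg) and falls to one side or the other when let go.
- keeper (a joint): Travel of the keeper fork on the plate, m: 0 drawn out, 0.056 fully in (stop), towards the jig's -x; friction about 2 N, stays where left. Two 6 mm tines along x, 28 mm apart, pass 1.5 mm over the seated tile's face: drawn out they clear it by 8 mm, fully in they reach 8 mm past its middle.
- tub: Loose white lidded tub, 84 mm across, 75 mm high, origin under its centre; bystander.
- bowl: Loose unglazed bowl, 110 mm across, 45 mm high, origin under its centre; bystander.
- brush: Loose brush 180 mm long lying on the table; bystander.
- handle_out (a point): Fixed to the jig: where the middle of the fork's handle lies with plate and fork at 0 and end play at its middle; 133 mm to +x, 58 mm to +y, 9.5 mm above the hinge. The handle is a round wooden bar along x, 12 mm thick, 42 mm free length, with a 22 mm end knob. It moves with fork and plate. Pinched from above across the bar, it can turn between the fingers all the way over.
Not all that is in view belongs to the job. Several things have the shape of the tile; the one meant has the colours described above.

How it is judged (in metres and radians):
On the way, in this order (a step that is already met when the one before it is completed fails the run):
1. the tile lies face up, fully home in the pocket of the flipper plate, and is let go (z of tile in the frame of pocket between -0.003 and 0.0025 m and x of tile in the frame of pocket between -0.0065 and 0.0065 m and y of tile in the frame of pocket between -0.0035 and 0.0035 m and angle between tile's own z axis and vertical below 0.06 rad and value of joint flipper below 0.06 rad and contact force between tile and the fingers below 0.1 N), for 0.2 s.
2. the keeper fork is slid in over the seated tile (within 4 mm of its stop), the plate still down (value of joint keeper above 0.052 m and value of joint flipper below 0.15 rad and z of tile in the frame of pocket below 0.004 m and angle between tile's own z axis and vertical below 0.15 rad), for 0.1 s.
3. the plate is swung over onto the nest with the fork still in and the tile upside down in it (value of joint flipper above 3.04 rad and value of joint keeper above 0.046 m and angle between tile's own z axis and vertical above 3 rad and horizontal distance between tile and nest below 0.012 m), for 0.1 s.
4. the fork is drawn out with the plate still over, and the tile has dropped on the nest's rails (value of joint flipper above 2.95 rad and value of joint keeper below 0.012 m and z of tile in the frame of nest below 0.0135 m and angle between tile's own z axis and vertical above 3.07 rad), for 0.1 s.
At the end, for the whole second after the job is handed in: The tile lies at rest face down on the nest's rails (back 12 mm above them within 2.5 mm, level within 4 degrees, within 9.5 mm along and 4.5 mm across of the nest's centre), and the flipper plate is back down at its start side (joint below 0.12 rad) (z of tile in the frame of nest between 0.0095 and 0.0145 m and x of tile in the frame of nest between -0.0095 and 0.0095 m and y of tile in the frame of nest between -0.0045 and 0.0045 m and angle between tile's own z axis and vertical above 3.07 rad and linear speed of tile below 0.02 m/s and value of joint flipper below 0.12 rad); the robot touches nothing.
It fails at once if the tub, the bowl or the brush is shifted by more than 30 mm (distance of any of tub, bowl, brush from where it was at the start of the episode above 0.03 m).
It also fails if it takes over 72 s, if anything falls off the work surface, if the arm or the gripper's body presses on something with over 40 N, if the wrist force passes 120 N, or if a joint passes its speed limit or range.

ROBOT

A 6-joint arm with a two-finger parallel gripper is mounted at the origin on the work surface. World frame = base frame: x ahead of the robot, y to its left, z up, the work surface at z = 0. Lengths are in mm, angles in degrees, forces in N, time in s.
With the tool pointing down it reaches from about 275 to 750 mm from the base axis. Payload 10.2 kg.
Tool frame: the origin (TCP) lies midway between the tips of the shut fingers; the grasp point (between the pads) lies 19 mm behind it; z points along the fingers, y is the line along which they close (so a half turn about z gives the same grasp; the last joint's range is limited). The gripper opens to 85 mm and grips with 20 to 120 N. Pads are 22 mm wide; open, the fingers measure 114 mm over their backs; the gripper's body (76 mm by 85 mm) begins 54 mm behind the grasp point. The pads swing forward as they close: fully open they stand 13 mm farther back than shut.
Start: joints at [63.002, 17.928, 85.812, -0, 76.261, -12.8], TCP at [128.78, 508.966, 231.294] pointing down, gripper open.
Joint ranges: [-168.41, 168.41], [-55.51, 124.54], [10.69, 146.95], [-70.63, 250.63], [1, 178], [-165.06, 165.06]. Speed limits (degrees/s): [136.94, 136.94, 172.46, 180, 180, 180].

INTERFACE

Orientations are given as a 3x3 rotation matrix whose columns are the frame's x, y, z axes.
In Python, from station import read_state, eyes, bot gives the robot as it stands. The module is installed in compiled form; this text tells all that it offers.
- The arm moves only by the shell command python3 -m inch 'ROWS' [OPENING] [FORCE]. ROWS is JSON, one flat list of numbers, 4 for each row, row after row: the shift along the world's x, y, z in mm, then the turn about the world's z in rad. In form: [dx, dy, dz, roll, dx, dy, dz, roll, ...]. A call has 1 to 8 rows; each row shifts and turns the commanded pose from where the row before left it; what a row does not reach is not made up. A row lasts 1/8 s, in which the tool goes at most 62.5 mm and 10.7 degrees, less where a joint would pass 70% of its speed; a pose out of reach is approached as far as the arm can. A call with a gripper value outside its range is refused whole. OPENING is the closure in counts, from 0 (fully open) to 255 (shut), set as the call begins (- or left out, the last holds). The fingers move at their own pace and stop on an object; FORCE is the grip in N (left out, the last holds). Time passes only in rows, so rows that do not move let the fingers close. It gives the time, the measured TCP pose, the force, the opening and the grip force at its end, in the units of the state.
- read_state(): the state, without advancing time (a new reading comes with each control period).
- eyes.capture(name): name is "side" or "top"; returns the picture (420x560x3 uint8, blue, green, red); there is no depth.
- eyes.calibration(name): a dict with "vfov" (degrees; the focal length in pixels is half the picture's height over the tangent of half this angle, whatever the lens; pixels are square), "cx", "cy" (the principal point, pixels), "dist" ([k1, k2, p1, p2, k3] as OpenCV has them; the pictures are not rectified), "position" and "rotation" of the camera in the world. Camera axes: x right, y up, looking along -z (the intrinsics and any distortion apply to the point x, -y, -z); pixel columns grow to the right and rows downward; lengths in mm; the calibration is good to about 2 mm. A picture is of the moment at which its call begins. calibration takes no time and is no camera call.
- bot.close_job(): hands the job in; it is judged then, once.
The state is a dict: "time_s": time; "joint_positions": joint angles; "qvel": joint speeds; "effort": joint torques, N m; "ee_pos": TCP position; "tool_rot": TCP orientation; "wrist_force": force on the tool from outside, world axes, zero at the start; "wrist_torque": the same for the moment, N m; "gripper_width": opening from 0.0 (shut) to 1.0 (fully open); "grasp_force": force on a finger pad.
Only numpy, scipy, OpenCV 4.12 (cv2) and the standard library are available. Lean on these libraries where they do the work, as an engineer would, in place of code of your own. Each camera call takes 0.05 s, during which the arm holds its last target. There are 200 camera calls.

## Working session

There is one attempt and no reset: what is moved stays moved. The work goes in short steps, Python scripts to look and compute and a shell command to move; the robot and the scene stay as the last step left them, time stands still between calls to the robot, and variables do not carry over. Pictures are saved under pics/ and viewed, at most 10 in all, crops included, and the job is handed in when it is done.

```bash
mkdir -p pics; cat > h.py <<'E'
import numpy as np, cv2
from station import read_state, eyes, bot
def K(n):
    c=eyes.calibration(n); f=210/np.tan(np.radians(c["vfov"])/2)
    return c,np.array([[f,0,c["cx"]],[0,f,c["cy"]],[0,0,1.]]),np.array(c["dist"],float)
def ray(n,px):
    c,k,d=K(n); u=cv2.undistortPoints(np.array(px,float).reshape(-1,1,2),k,d).reshape(-1,2)
    v=np.c_[u[:,0],-u[:,1],-np.ones(len(u))]@np.array(c["rotation"]).T
    return np.array(c["position"],float),v
def onz(n,px,z):
    o,v=ray(n,px); t=(z-o[2])/v[:,2]; return o+t[:,None]*v
def proj(n,P):
    c,k,d=K(n); q=(np.array(P,float).reshape(-1,3)-c["position"])@np.array(c["rotation"])
    q=q*[1,-1,-1]; return cv2.projectPoints(q,np.zeros(3),np.zeros(3),k,d)[0].reshape(-1,2)
def tri(pa,pb,a="side",b="top"):
    (o1,v1),(o2,v2)=ray(a,pa),ray(b,pb); out=[]
    for x,y in zip(v1,v2):
        s=np.linalg.lstsq(np.c_[x,-y],o2-o1,rcond=None)[0]; out.append((o1+s[0]*x+o2+s[1]*y)/2)
    return np.array(out)
E
python3 - <<'E'
from h import *
for n in("top","side"):
    im=eyes.capture(n); cv2.imwrite(f"pics/{n}0.png",im); c=eyes.calibration(n); print(c)
s=read_state();print(s)
E
```

```text
{'vfov': 51.6531586838978, 'cx': 272.9221378455333, 'cy': 208.20945654164458, 'dist': array([-0.11555631,  0.        ,  0.        ,  0.        ,  0.        ]), 'position': array([ 364.30486653,  -43.10861836, 1064.52125159]), 'rotation': array([[ 0.15575082,  0.96790018, -0.19725855],
       [-0.9877871 ,  0.15174667, -0.03534962],
       [-0.00428157,  0.20035518,  0.97971397]])}
{'vfov': 52.75672513560267, 'cx': 286.25126213695836, 'cy': 210.56740631844363, 'dist': array([-0.12002942,  0.        ,  0.        ,  0.        ,  0.        ]), 'position': array([ 417.82358849, -775.44013082,  512.10323072]), 'rotation': array([[ 0.98121369,  0.09969568, -0.16516797],
       [-0.19289972,  0.49339429, -0.84814608],
       [-0.00306357,  0.8640734 ,  0.5033565 ]])}
{'time_s': 0.1, 'joint_positions': array([ 6.30025498e+01,  1.79549076e+01,  8.58487370e+01, -6.52087905e-04,
        7.62619333e+01, -1.28021465e+01]), 'qvel': array([ 0.05554947, -0.0655745 , -0.0661944 ,  0.00053138, -0.01288311,
        0.02188417]), 'effort': array([ 1.96971472e-03, -4.12901008e+01, -2.60142320e+01, -1.37153256e-04,
        3.03065935e-03,  5.38395398e-06]), 'ee_pos': array([128.67248369, 508.75067328, 230.81023345]), 'tool_rot': array([[-9.69466056e-01,  2.45225013e-01, -5.09718890e-04],
       [ 2.45225422e-01,  9.69465545e-01, -1.02484364e-03],
       [ 2.42837606e-04, -1.11854715e-03, -9.99999345e-01]]), 'wrist_force': array([-0.04967766,  0.44249566,  1.02086103]), 'wrist_torque': array([0.02365851, 0.01752609, 0.04103013]), 'grasp_force': 0.0, 'gripper_width': 1.0048346324535045}
```

View pics/top0.png

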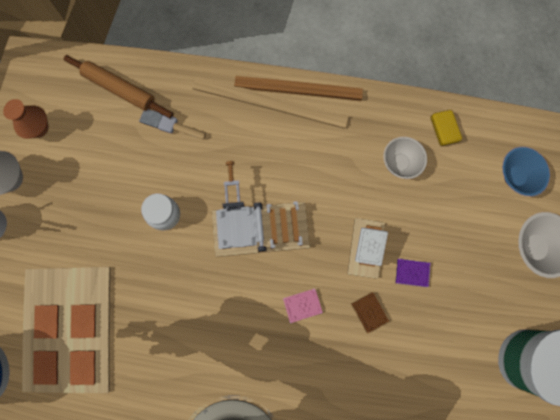

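View pics/side0.png

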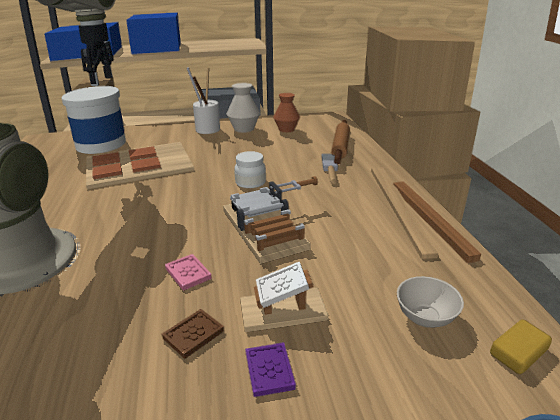

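Top: the white tile is on the stand at (371,246). Tile-shaped lookalikes are pink (303,306), brown (370,312), purple (413,272), and the reddish tiles on the board (45,320) and (83,367). The jig is at (262,230), with its plate at (238,228), its handle at (230,165) and the nest at (286,225). The tub is at (160,212), the bowl at (405,158) and the brush at about (270,105). I choose the white one and check it in a close crop.

```bash
python3 - <<'E'
from h import *
a=cv2.imread("pics/top0.png")[150:290,205:400]; cv2.imwrite("pics/topc.png",cv2.resize(a,None,fx=4.1,fy=4.1,interpolation=cv2.INTER_CUBIC))
a=cv2.imread("pics/side0.png")[165:335,215:335]; cv2.imwrite("pics/sidec.png",cv2.resize(a,None,fx=3.5,fy=3.5,interpolation=cv2.INTER_CUBIC))
for n,p in(("top",(371,246)),("side",(282,284))):
    im=cv2.imread(f"pics/{n}0.png"); hsv=cv2.cvtColor(im,cv2.COLOR_BGR2HSV)
    m=((hsv[...,2]>170)&(hsv[...,1]<45)).astype(np.uint8); m=cv2.morphologyEx(m,cv2.MORPH_CLOSE,np.ones((5,5)))
    k,l=cv2.connectedComponents(m); 
    i=np.bincount(l[p[1]-6:p[1]+6,p[0]-6:p[0]+6].ravel(),minlength=k); i[0]=0; q=(l==i.argmax()).astype(np.uint8)
    c=max(cv2.findContours(q,0,2)[0],key=cv2.contourArea); print(n,cv2.contourArea(c),cv2.minAreaRect(c),cv2.boxPoints(cv2.minAreaRect(c)).tolist(), cv2.approxPolyDP(cv2.convexHull(c),4,True).reshape(-1,2).tolist())
E
```

```text
top 737.0 ((370.75091552734375, 246.82830810546875), (24.387516021728516, 33.294795989990234), 10.619654655456543) [[355.6980895996094, 260.94342041015625], [361.8339538574219, 228.2188720703125], [385.8037414550781, 232.71319580078125], [379.6678771972656, 265.437744140625]] [[385, 233], [379, 264], [356, 261], [363, 229]]
side 1117.5 ((279.825439453125, 282.2810974121094), (25.0, 51.0), 67.38013458251953) [[251.4792938232422, 280.5503234863281], [298.55621337890625, 260.9349670410156], [308.17156982421875, 284.0118713378906], [261.09466552734375, 303.6272277832031]] [[299, 262], [306, 284], [261, 302], [256, 279]]
```

View pics/topc.png

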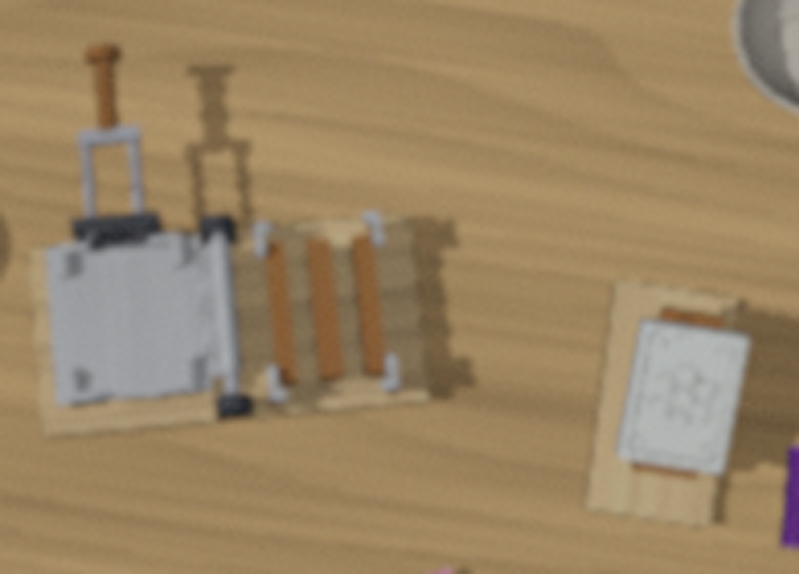

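View pics/sidec.png

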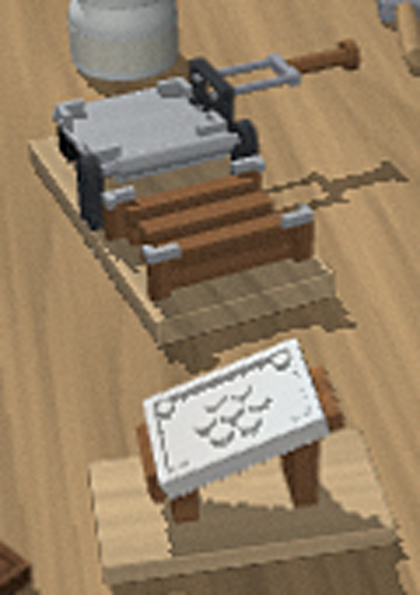

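```bash
cat > m.py <<'E'
from h import *
T=lambda p:np.array(p,float)/4.1+[205,150]
S=lambda p:np.array(p,float)/3.5+[215,165]
def fit(L,P):  # 2D rigid local->world
    L,P=np.array(L,float),np.array(P)[:,:2]; a=L-L.mean(0); b=P-P.mean(0)
    th=np.arctan2((a[:,0]*b[:,1]-a[:,1]*b[:,0]).sum(),(a*b).sum()); R=np.array([[np.cos(th),-np.sin(th)],[np.sin(th),np.cos(th)]])
    t=P.mean(0)-R@L.mean(0); return np.degrees(th),t,np.round(P-(L@R.T+t),1).tolist()
if __name__=="__main__":
    r=lambda x:np.round(x,1).tolist()
    B=onz("top",T([(33,248),(45,435),(428,402),(413,220)]),18); print("base top",r(B)); print(fit([(57,115),(-57,115),(-57,-115),(57,-115)],B))
    B=onz("side",S([(335,275),(160,325),(32,145)]),18); print("base side",r(B)); print(fit([(57,-115),(-57,-115),(-57,115)],B))
    N=onz("top",T([(258,222),(380,212),(398,388),(273,402)]),50); print("nest",r(N),r(N.mean(0)))
    H=onz("top",T([(102,55),(107,125)]),61.5); print("handle",r(H))
    Pl=onz("top",T([(45,250),(60,404),(208,392),(190,234)]),46); print("plate",r(Pl))
    F=onz("top",T([(613,285),(588,508),(718,522),(742,300)]),12); print("foot",r(F)); print(fit([(70,37.5),(-70,37.5),(-70,-37.5),(70,-37.5)],F))
    t=tri(S([(297,340),(330,425),(165,495),(143,402)]),T([(640,320),(750,338),(723,472),(618,458)])); print("tile top face",r(t),r(t.mean(0)))
E
python3 m.py
```

```text
base top [[546.5, 139.6, 18.0], [437.0, 112.2, 18.0], [491.5, -107.9, 18.0], [598.9, -83.6, 18.0]]
(np.float64(13.527773817979714), array([518.4597372 ,  15.11121914]), [[-0.5, -0.6], [0.9, -1.4], [1.5, 2.2], [-1.9, -0.2]])
base side [[603.1, -84.4, 18.0], [495.8, -112.7, 18.0], [439.7, 105.3, 18.0]]
(np.float64(14.447482012105434), array([521.71640128,  11.25578629]), [[-2.5, 1.5], [0.6, 1.6], [1.8, -3.1]])
nest [[576.5, 6.8, 50.0], [593.5, -62.6, 50.0], [492.9, -87.7, 50.0], [473.9, -18.3, 50.0]] [534.2, -40.4, 50.0]
handle [[659.3, 113.1, 61.5], [617.7, 102.6, 61.5]]
plate [[541.5, 127.6, 46.0], [454.0, 102.7, 46.0], [474.2, 19.7, 46.0], [564.1, 45.2, 46.0]]
foot [[579.3, -208.8, 12.0], [444.5, -210.4, 12.0], [447.8, -287.9, 12.0], [582.2, -287.5, 12.0]]
(np.float64(0.8725886785590051), array([ 513.47061627, -248.66378084]), [[-3.6, 1.3], [1.6, 1.8], [3.8, -0.7], [-1.8, -2.5]])
tile top face [[549.2, -216.3, 76.5], [549.4, -279.8, 75.7], [474.4, -279.4, 47.0], [472.9, -217.6, 51.3]] [511.5, -248.3, 62.6]
```

```bash
python3 -m inch '[27,-54,0,0.018,27,-54,0,0.018,27,-54,0,0.018,27,-54,0,0.018,27,-54,0,0.018,27,-54,0,0.018,27,-54,0,0.018,27,-54,0,0.018]' 0 30; python3 -m inch '[27,-54,0,0.018,27,-54,0,0.018,27,-54,0,0.018,27,-54,-15,0.018,28,-54,-20,0.018,28,-55,-20,0.018,0,0,0,0]'
```

```text
time_s: 1.1
ee_pos: [345.2, 75.0, 231.4]
tool_rot: [[-0.995, 0.103, 0.001], [0.103, 0.995, 0.0], [-0.001, 0.0, -1.0]]
wrist_force: [1.0, 1.1, -0.6]
gripper_width: 0.998
grasp_force: 0.0
time_s: 1.98
ee_pos: [506.8, -247.1, 174.1]
tool_rot: [[-1.0, -0.001, -0.004], [-0.001, 1.0, 0.003], [0.004, 0.003, -1.0]]
wrist_force: [-1.4, 1.0, -0.3]
gripper_width: 1.002
grasp_force: 0.0
```

```bash
python3 -m inch '[4,-1.5,-30,0.01,0,0,-40,0,0,0,-30,0,0,0,-18,0,0,0,-10,0,0,0,0,0]'; python3 - <<'E'
from h import *
a=eyes.capture("side")[215:325,220:340]; b=eyes.capture("top")[200:310,310:430]
cv2.imwrite("pics/g1.png",cv2.resize(np.hstack([a,b]),None,fx=3.3,fy=3.3,interpolation=cv2.INTER_CUBIC))
E
```

```text
time_s: 2.72
ee_pos: [511.0, -245.8, 49.6]
tool_rot: [[-1.0, -0.015, -0.0], [-0.015, 1.0, 0.0], [0.0, 0.0, -1.0]]
wrist_force: [0.1, -0.1, 0.2]
gripper_width: 0.996
grasp_force: 0.0
```

View pics/g1.png

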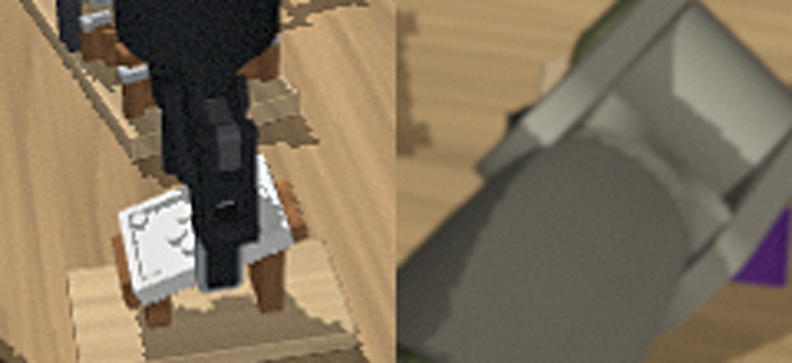

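The fingers straddle the tile's middle (side crop: finger at about (220,250) in front of the white tile). I centre in y and grip.

```bash
python3 -m inch '[0,-2.5,-3,0,0,0,0,0,0,0,0,0,0,0,0,0,0,0,0,0,0,0,0,0]' 255 40; python3 -m inch '[0,0,15,0,0,0,25,0,0,0,25,0,0,0,0,0]'
```

```text
time_s: 3.58
ee_pos: [511.2, -249.0, 46.9]
tool_rot: [[-1.0, -0.014, 0.001], [-0.014, 1.0, -0.001], [-0.001, -0.001, -1.0]]
wrist_force: [-1.4, -0.8, 5.9]
gripper_width: 0.692
grasp_force: 43.7
time_s: 4.08
ee_pos: [511.8, -249.1, 113.4]
tool_rot: [[-1.0, -0.014, 0.003], [-0.014, 1.0, -0.002], [-0.003, -0.002, -1.0]]
wrist_force: [-0.3, -1.3, -1.5]
gripper_width: 0.691
grasp_force: 43.5
```

```bash
python3 -m inch '[-35,28,0,0,-35,28,-10,0,-32,28,-30,0,0,0,-30,0,0,0,-20,0,0,0,-10,0,0,0,0,0,0,0,0,0]'
```

```text
time_s: 5.08
ee_pos: [408.9, -164.6, 11.3]
tool_rot: [[-1.0, -0.014, -0.0], [-0.014, 1.0, 0.0], [0.0, 0.0, -1.0]]
wrist_force: [-0.1, 0.9, -0.5]
gripper_width: 0.692
grasp_force: 43.6
```

```bash
python3 -m inch '[0,0,-4,0,0,0,0,0,0,0,0,0,0,0,0,0]' 30; python3 -m inch '[0,0,-4,0,0,0,-4,0,0,0,0,0]'; python3 -m inch '[0,0,0,0,0,0,0,0,0,0,0,0,0,0,0,0,0,0,0,0]' 255 40; python3 - <<'E'
from h import *
cv2.imwrite("pics/g2.png",np.hstack([cv2.resize(eyes.capture(n)[y:y+110,x:x+130],None,fx=3,fy=3,interpolation=cv2.INTER_CUBIC) for n,x,y in(("side",180,200),("top",270,230))]))
E
```

```text
time_s: 5.58
ee_pos: [409.1, -164.7, 7.6]
tool_rot: [[-1.0, -0.014, 0.0], [-0.014, 1.0, -0.0], [-0.0, -0.0, -1.0]]
wrist_force: [0.1, -0.1, 0.6]
gripper_width: 0.884
grasp_force: 0.0
time_s: 5.95
ee_pos: [408.9, -164.6, -0.9]
tool_rot: [[-1.0, -0.014, -0.001], [-0.014, 1.0, 0.0], [0.001, 0.0, -1.0]]
wrist_force: [0.1, 0.1, -0.5]
gripper_width: 0.884
grasp_force: 0.0
time_s: 6.58
ee_pos: [409.3, -164.7, -0.1]
tool_rot: [[-1.0, -0.014, 0.0], [-0.014, 1.0, -0.0], [-0.0, -0.0, -1.0]]
wrist_force: [-0.9, 2.7, 6.0]
gripper_width: 0.69
grasp_force: 41.8
```

View pics/g2.png

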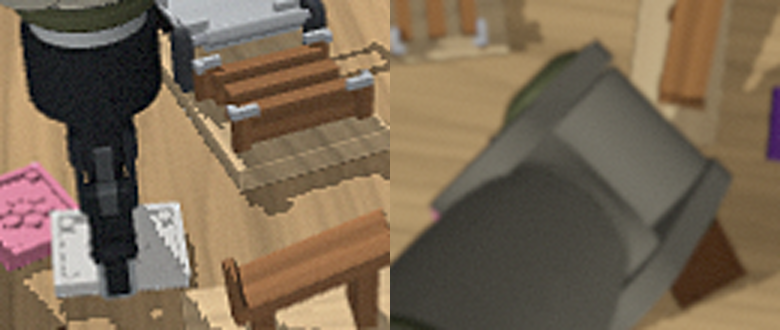

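```bash
cat > prof.py <<'E'
from h import *
def prof(im,n,c,yaw,z,along,lo,hi,offs,chan=1,step=0.5):
    """mean channel along jig axis 'along' (0:x,1:y) about world c at height z; returns s, values"""
    a=np.radians(yaw); u=np.array([[np.cos(a),np.sin(a)],[-np.sin(a),np.cos(a)]])
    s=np.arange(lo,hi,step); v=0
    hsv=cv2.cvtColor(im,cv2.COLOR_BGR2HSV)[...,chan].astype(np.float32)
    for o in offs:
        p=np.array(c)[:2]+s[:,None]*u[along]+o*u[1-along]; q=proj(n,np.c_[p,np.full(len(s),z)]).astype(np.float32)
        v=v+cv2.remap(hsv,q[:,0],q[:,1],cv2.INTER_LINEAR).ravel()
    return s,v/len(offs)
def edges(s,v,k=4):
    g=np.abs(np.gradient(cv2.GaussianBlur(v.reshape(-1,1).astype(np.float32),(1,9),0).ravel(),s)); i=[j for j in range(1,len(g)-1) if g[j]>=g[j-1] and g[j]>g[j+1]]
    i=sorted(sorted(i,key=lambda j:-g[j])[:k]); return [(round(float(s[j]),1),round(float(g[j]),1)) for j in i]
E
python3 - <<'E'
from prof import *
t0,s0=cv2.imread("pics/top0.png"),cv2.imread("pics/side0.png")
c=(507,72)
print("top plate x", [edges(*prof(t0,"top",c,14,45,0,-70,70,o,1)) for o in(range(26,40,2),range(-32,-18,2),range(-8,8,2))])
print("top plate y", [edges(*prof(t0,"top",c,14,45,1,-70,70,o,1)) for o in(range(-30,-20,2),range(-5,15,2),range(20,30,2))])
print("side plate x", [edges(*prof(s0,"side",c,14,45,0,-80,80,o,1)) for o in(range(32,42,2),range(-10,10,2))])
print("side plate y", [edges(*prof(s0,"side",c,14,45,1,-80,80,o,1)) for o in(range(-30,-10,2),)])
print("top handle y", [edges(*prof(t0,"top",(630,105),14,61.5,1,-25,25,o,1),2) for o in(range(-15,-3,2),range(-3,15,2))])
print("top nest y",[edges(*prof(t0,"top",(534,-41),14,50,1,-50,50,o,1)) for o in((-52,-50,-48),(48,50,52))])
s=eyes.capture("side"); print("tile x now",[edges(*prof(s,"side",(409.3,-194.7),0.8,z,0,-60,60,[0],1)) for z in(3,9)])
E
```

```text
top plate x [[(-61.0, 4.2), (-44.0, 17.2), (52.0, 12.7), (64.5, 5.7)], [(-61.0, 3.7), (-43.0, 18.7), (54.0, 15.8), (64.5, 1.9)], [(-60.5, 3.8), (-43.0, 17.9), (49.0, 3.1), (64.5, 16.4)]]
top plate y [[(-62.5, 17.3), (41.5, 1.3), (46.5, 14.4), (55.5, 3.7)], [(-62.0, 17.5), (41.5, 1.3), (47.0, 14.4), (56.5, 4.1)], [(-62.0, 19.1), (-55.0, 0.9), (46.5, 13.4), (56.0, 3.3)]]
side plate x [[(-46.0, 21.9), (54.0, 14.1), (58.0, 7.8), (78.0, 10.0)], [(-54.0, 35.3), (-51.0, 43.4), (-46.5, 17.3), (66.0, 7.6)]]
side plate y [[(-70.0, 2.1), (-64.0, 14.7), (45.0, 7.8), (53.0, 9.1)]]
top handle y [[(-3.0, 8.5), (6.0, 7.9)], [(-3.5, 8.8), (5.5, 8.2)]]
top nest y [[(-36.0, 10.4), (-25.0, 8.3), (28.0, 10.5), (39.0, 14.6)], [(-34.5, 13.7), (-24.5, 13.0), (29.5, 12.7), (41.0, 15.3)]]
tile x now [[(-11.5, 18.4), (1.5, 27.9), (4.0, 41.3), (41.5, 32.5)], [(-37.5, 23.7), (-6.5, 16.3), (6.0, 21.5), (43.0, 31.7)]]
```

```bash
python3 -m inch '[0,0,40,0,0,0,45,0,16,40,10,0.04,16,40,0,0.04,17,40,0,0.04,17,40,0,0.04,16,40,0,0.04,17,40,0,0.04]';python3 -m inch '[0,0,0,0,0,0,-20,0,0,0,-10,0,0,0,0,0]'
```

```text
time_s: 7.72
ee_pos: [508.3, 76.7, 94.4]
tool_rot: [[-0.968, -0.253, -0.0], [-0.253, 0.968, -0.0], [0.0, -0.0, -1.0]]
wrist_force: [-0.9, -1.0, -0.9]
gripper_width: 0.686
grasp_force: 44.6
time_s: 8.22
ee_pos: [507.6, 74.8, 64.0]
tool_rot: [[-0.968, -0.251, -0.002], [-0.251, 0.968, 0.0], [0.002, 0.0, -1.0]]
wrist_force: [0.3, -0.9, 0.0]
gripper_width: 0.689
grasp_force: 44.6
```

```bash
python3 -m inch '[0,0,-7,0,0,0,0,0]'; python3 - <<'E'
from h import *
for n in("side","top"): cv2.imwrite(f"pics/{n}1.png",eyes.capture(n))
a=cv2.imread("pics/side1.png")[165:245,215:325]; cv2.imwrite("pics/g3.png",cv2.resize(a,None,fx=7,fy=7,interpolation=cv2.INTER_CUBIC))
E
```

```text
time_s: 8.48
ee_pos: [507.9, 75.1, 57.3]
tool_rot: [[-0.968, -0.251, -0.0], [-0.251, 0.968, 0.0], [0.0, 0.0, -1.0]]
wrist_force: [-0.3, -0.4, -1.2]
gripper_width: 0.688
grasp_force: 44.6
```

View pics/g3.png

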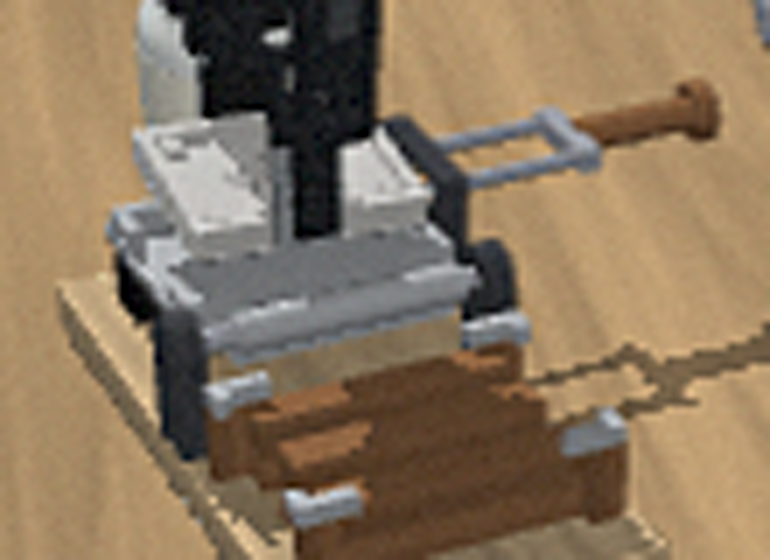

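The tile hovers over the pocket (tile at crop (200,190), the plate's near left bracket at (140,225)). Now I lower it while feeling the force.

```bash
python3 -m inch '[0,0,-3,0,0,0,-1,0,0,0,0,0]';  python3 -m inch '[0,0,-1.5,0,0,0,0,0]'; python3 -m inch '[0,0,-1.5,0,0,0,0,0]'
```

```text
time_s: 8.95
ee_pos: [508.1, 75.3, 53.5]
tool_rot: [[-0.968, -0.251, -0.0], [-0.251, 0.968, 0.0], [0.0, 0.0, -1.0]]
wrist_force: [0.9, 0.4, -1.7]
gripper_width: 0.691
grasp_force: 44.6
time_s: 9.2
ee_pos: [508.0, 75.3, 51.9]
tool_rot: [[-0.968, -0.252, -0.0], [-0.252, 0.968, -0.0], [0.0, 0.0, -1.0]]
wrist_force: [0.2, -0.5, -1.5]
gripper_width: 0.69
grasp_force: 44.6
time_s: 9.45
ee_pos: [508.0, 75.3, 50.4]
tool_rot: [[-0.968, -0.251, -0.0], [-0.251, 0.968, 0.0], [0.0, 0.0, -1.0]]
wrist_force: [-0.2, -0.8, -1.2]
gripper_width: 0.689
grasp_force: 44.6
```

```bash
python3 -m inch '[0,0,-2,0,0,0,0,0]';  python3 -m inch '[0,0,-2,0,0,0,0,0]'; python3 -m inch '[0,0,-1,0,0,0,0,0]'
```

```text
time_s: 9.7
ee_pos: [508.0, 75.3, 48.3]
tool_rot: [[-0.968, -0.251, -0.0], [-0.251, 0.968, 0.0], [0.0, 0.0, -1.0]]
wrist_force: [-0.3, -0.3, -1.5]
gripper_width: 0.693
grasp_force: 44.6
time_s: 9.95
ee_pos: [508.0, 75.3, 46.3]
tool_rot: [[-0.968, -0.252, -0.0], [-0.252, 0.968, 0.0], [0.0, 0.0, -1.0]]
wrist_force: [0.2, 0.4, -0.4]
gripper_width: 0.694
grasp_force: 44.6
time_s: 10.2
ee_pos: [508.1, 75.3, 45.4]
tool_rot: [[-0.968, -0.251, -0.0], [-0.251, 0.968, -0.0], [0.0, 0.0, -1.0]]
wrist_force: [-0.2, 0.2, -1.5]
gripper_width: 0.691
grasp_force: 44.6
```

```bash
python3 -m inch '[0,0,-1,0,0,0,0,0]';  python3 -m inch '[0,0,0,0,0,0,0,0,0,0,0,0]' 0; python3 -m inch '[0,0,25,0,0,0,50,0,20,-50,30,0,0,0,0,0]'; python3 - <<'E'
from h import *
for n in("side","top"): cv2.imwrite(f"pics/{n}2.png",eyes.capture(n))
a=cv2.imread("pics/side2.png")[165:245,215:325]; cv2.imwrite("pics/g4.png",cv2.resize(a,None,fx=7,fy=7,interpolation=cv2.INTER_CUBIC))
E
```

```text
time_s: 10.45
ee_pos: [508.0, 75.3, 44.5]
tool_rot: [[-0.968, -0.252, -0.0], [-0.252, 0.968, -0.0], [0.0, -0.0, -1.0]]
wrist_force: [-1.6, -1.0, 0.7]
gripper_width: 0.686
grasp_force: 44.8
time_s: 10.82
ee_pos: [508.2, 75.3, 44.6]
tool_rot: [[-0.968, -0.251, 0.0], [-0.251, 0.968, -0.0], [-0.0, -0.0, -1.0]]
wrist_force: [-0.4, 0.9, 0.3]
gripper_width: 0.999
grasp_force: 0.0
time_s: 11.32
ee_pos: [530.0, 22.8, 151.8]
tool_rot: [[-0.969, -0.249, 0.005], [-0.249, 0.969, -0.001], [-0.005, -0.003, -1.0]]
wrist_force: [-0.2, 0.2, -1.0]
gripper_width: 1.0
grasp_force: 0.0
```

View pics/g4.png

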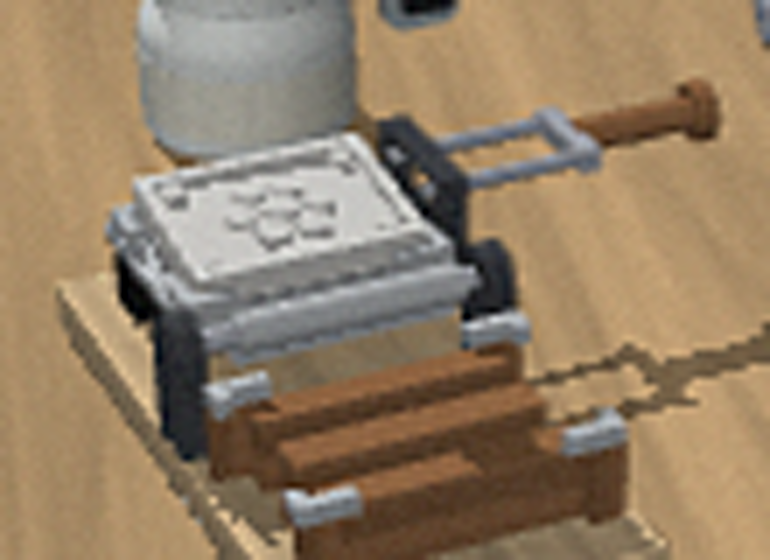

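```bash
python3 - <<'E'
from h import *
a=np.radians(14.6);R=np.array([[np.cos(a),-np.sin(a)],[np.sin(a),np.cos(a)]])
C=np.array([[-40,-30],[-40,30],[40,30],[40,-30]])@R.T+[510.6,76]
for z in(57,65): print(z,np.round(proj("side",np.c_[C,[z]*4]),1).tolist())
print("obs (242.9,205.4),(234.6,190.7),(266.4,184.6),(279.3,199.3)")
a=np.radians(14.6); print("handle", np.r_[510.6,75.9]+R@[133,0])
E
```

```text
57 [[243.0, 204.3], [233.9, 192.9], [265.7, 185.9], [276.2, 196.7]]
65 [[242.8, 201.1], [233.6, 189.8], [265.6, 182.9], [276.1, 193.6]]
obs (242.9,205.4),(234.6,190.7),(266.4,184.6),(279.3,199.3)
handle [639.30531967 109.42522465]
```

```bash
python3 -m inch '[39,28,0,0,39,28,0,0,39,29,0,0,0,0,-40,0,0,0,-35,0,0,0,-15,0,0,0,-5,0,0,0,0,0]' 120 20; python3 -m inch '[0,0,-2,0,0,0,0,0,0,0,0,0,0,0,0,0]' 255 20
```

```text
time_s: 12.42
ee_pos: [645.4, 110.4, 55.3]
tool_rot: [[-0.968, -0.252, 0.001], [-0.252, 0.968, -0.0], [-0.001, -0.0, -1.0]]
wrist_force: [0.5, -0.3, 0.1]
gripper_width: 0.529
grasp_force: 0.0
time_s: 12.92
ee_pos: [645.3, 110.2, 52.8]
tool_rot: [[-0.968, -0.251, 0.001], [-0.251, 0.968, -0.0], [-0.001, -0.0, -1.0]]
wrist_force: [0.2, -0.5, 0.4]
gripper_width: 0.13
grasp_force: 21.4
```

```bash
python3 -m inch '[-8,-2.1,0,0,-8,-2.1,0,0,-8,-2.1,0,0,-8,-2.1,0,0,-8,-2.1,0,0,-8,-2.1,0,0,-4,-1,0,0,0,0,0,0]'; python3 -m inch '[-2,-0.5,0,0,0,0,0,0]';python3 -m inch '[-1.5,-0.4,0,0,0,0,0,0]'
```

```text
time_s: 13.92
ee_pos: [606.8, 101.7, 59.4]
tool_rot: [[-0.967, -0.25, 0.043], [-0.25, 0.968, 0.009], [-0.044, -0.002, -0.999]]
wrist_force: [59.6, 33.5, -3.2]
gripper_width: 0.129
grasp_force: 51.0
time_s: 14.18
ee_pos: [606.2, 101.7, 59.9]
tool_rot: [[-0.967, -0.25, 0.046], [-0.25, 0.968, 0.01], [-0.048, -0.002, -0.999]]
wrist_force: [65.8, 36.5, -5.1]
gripper_width: 0.125
grasp_force: 53.1
time_s: 14.42
ee_pos: [605.8, 101.7, 60.5]
tool_rot: [[-0.967, -0.25, 0.05], [-0.25, 0.968, 0.011], [-0.051, -0.002, -0.999]]
wrist_force: [69.6, 39.8, -4.1]
gripper_width: 0.129
grasp_force: 55.2
```

```bash
python3 -m inch '[8,2.1,0,0,7.5,2,0,0,0,0,0,0]'; python3 - <<'E'
from h import *
for n in("side","top"): cv2.imwrite(f"pics/{n}3.png",eyes.capture(n))
a=cv2.imread("pics/side3.png")[150:230,220:335]; b=cv2.imread("pics/top3.png")[130:270,200:330]
cv2.imwrite("pics/g5.png",np.vstack([cv2.resize(a,(690,480),interpolation=cv2.INTER_CUBIC)]))
E
```

```text
time_s: 14.8
ee_pos: [610.0, 101.5, 54.8]
tool_rot: [[-0.968, -0.252, 0.015], [-0.251, 0.968, 0.003], [-0.016, -0.001, -1.0]]
wrist_force: [22.2, 10.7, -0.1]
gripper_width: 0.126
grasp_force: 35.8
```

View pics/g5.png

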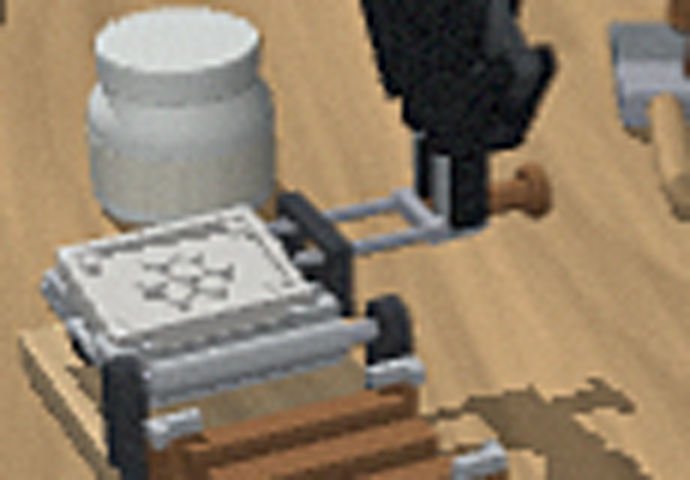

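```bash
python3 -m inch '[7,1.8,0,0,7,1.8,0,0,0,0,0,0]'; python3 -m inch '[0,0,0,0,0,0,0,0,0,0,30,0,0,0,50,0,20,-50,20,0,20,-60,0,0,0,-60,0,0,0,0,0,0]' 100; python3 - <<'E'
from h import *
for n in("side","top"): cv2.imwrite(f"pics/{n}4.png",eyes.capture(n))
a=cv2.imread("pics/side4.png")[160:225,220:325]; b=cv2.imread("pics/top4.png")[150:260,200:290]
cv2.imwrite("pics/g6.png",np.hstack([cv2.resize(a,(480,297),interpolation=cv2.INTER_CUBIC),cv2.resize(b[40:],(320,297),interpolation=cv2.INTER_CUBIC)]))
for n,p in(("top",(238,228)),("side",(258,196))):
    im=cv2.imread(f"pics/{n}4.png"); hsv=cv2.cvtColor(im,cv2.COLOR_BGR2HSV); print(n,hsv[p[1],p[0]],hsv[p[1]+2,p[0]+3])
E
```

```text
time_s: 15.28
ee_pos: [619.3, 103.4, 52.6]
tool_rot: [[-0.968, -0.251, 0.0], [-0.251, 0.968, 0.0], [-0.0, -0.0, -1.0]]
wrist_force: [0.5, -0.4, 2.4]
gripper_width: 0.127
grasp_force: 21.5
time_s: 16.27
ee_pos: [658.2, -69.8, 151.7]
tool_rot: [[-0.969, -0.246, -0.002], [-0.246, 0.969, -0.0], [0.002, 0.0, -1.0]]
wrist_force: [0.5, 0.5, 0.2]
gripper_width: 0.605
grasp_force: 0.0
top [ 25  31 139] [ 20  33 141]
side [ 30   4 142] [ 23   5 201]
```

View pics/g6.png

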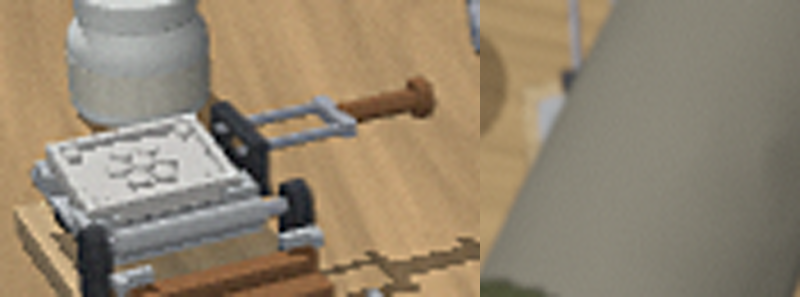

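The side view shows the fork drawn back out (knob at (425,97)) and its tines stopped at the tile's edge, so the tile stands too high somewhere. I clear the top view and measure its four face corners numerically.

```bash
python3 -m inch '[-45,-42,0,0,-45,-42,0,0,-45,-42,0,0,-45,-42,0,0,-45,-42,0,0,-40,-42,0,0,-30,-40,0,0,0,0,0,0]'; cat > quad.py <<'E'
from h import *
def quad(im,p,r=40):
    hsv=cv2.cvtColor(im,cv2.COLOR_BGR2HSV); x,y=p; 
    m=np.zeros(im.shape[:2],np.uint8); m[(hsv[...,2]>168)&(hsv[...,1]<40)]=1
    w=np.zeros_like(m); w[y-r:y+r,x-r:x+r]=1; m=cv2.morphologyEx(m*w,cv2.MORPH_CLOSE,np.ones((5,5)))
    k,l,s,_=cv2.connectedComponentsWithStats(m); i=1+s[1:,4].argmax(); c=max(cv2.findContours((l==i).astype(np.uint8),0,1)[0],key=cv2.contourArea)
    return s[i],cv2.approxPolyDP(cv2.convexHull(c),2.5,True).reshape(-1,2)
E
python3 - <<'E'
from quad import *
for n in("side","top"): cv2.imwrite(f"pics/{n}5.png",eyes.capture(n))
for f in("side4","side5","side2"):
    s,q=quad(cv2.imread(f"pics/{f}.png"),(258,196),28); print(f,s.tolist(),q.tolist())
im=cv2.imread("pics/top5.png"); hsv=cv2.cvtColor(im,cv2.COLOR_BGR2HSV)
print(hsv[212:248:3,216:264:4,2]); print(hsv[212:248:3,216:264:4,1])
im=cv2.imread("pics/side5.png"); hsv=cv2.cvtColor(im,cv2.COLOR_BGR2HSV); print(hsv[182:216:2,230:286:3,2])
E
```

```text
time_s: 17.38
ee_pos: [363.0, -358.7, 152.6]
tool_rot: [[-0.968, -0.249, -0.0], [-0.249, 0.968, -0.0], [0.0, -0.0, -1.0]]
wrist_force: [1.3, 0.0, -0.1]
gripper_width: 0.608
grasp_force: 0.0
side4 [230, 185, 49, 28, 674] [[278, 204], [244, 212], [231, 203], [230, 192], [262, 185]]
side5 [230, 168, 50, 45, 931] [[254, 168], [279, 204], [244, 212], [231, 203], [235, 168]]
side2 [232, 184, 48, 29, 661] [[279, 203], [244, 212], [232, 195], [235, 190], [265, 184]]
[[179 175 135  74  90 106 120 164 152 131 151 132]
 [166 169 171 165 168 171 170 168 138 127 164 129]
 [171 166 165 164 176 177 169 166 129 150 167 136]
 [175 158 152 176 177 176 178 175 131 150 162 145]
 [167 167 158 176 175 167 176 177 135 137 158 152]
 [173 167 161 175 168 164 174 173 142 142 159 158]
 [179 165 163 175 161 173 175 175 148 130 165 163]
 [174 169 167 177 170 170 175 172 155 127 162 167]
 [169 169 167 178 176 174 174 178 160 128 155 172]
 [172 171 169 174 176 174 177 178 164 126 163 175]
 [181 169 172 170 176 177 177 175 166 131 162 171]
 [180 170 173 172 177 176 175 172 169 141 140 131]]
[[80 45  2 14  6  7  4  
[... 1122 characters left out ...]
 223 178 168 215 215 203 225 203  22  82 195
  193]
 [125 126 224 217 210 216 129 122 220 221 228 180 132 130 140 177  60  66
   69]
 [130 108 152 219 214 215 221 229 177 133 136 137 139 148 122 113  34  34
   63]
 [140 203 134 232 226 198 132 143 135 137 141 132 109 125 186 183 181 150
   46]
 [206 163 207 166 133 132 141 140 143 110 113 196 190 160 143 144 138 102
   43]
 [213  28 121 201 167 125  94 116 173 192 165 140 143 137 135 113 141  36
   48]
 [201 219 121  69  71 167 194 168 149 144 142 135 122  95 115 130 136  17
  149]
 [209 126  59  56  54 133 140 143 136 126 103 103 130 126 137 142 139 109
  126]
 [216 108 133  51  51 131 131 103  96 133 133 140 129 134 127 138 141  73
   96]]
```

```bash
python3 - <<'E'
from prof import *
t,s=cv2.imread("pics/top5.png"),cv2.imread("pics/side5.png"); c=(510.6,75.8)
for z in(57,):
  for o in(-34,-15,15,34): print("side y-prof at x",o,edges(*prof(s,"side",c,14.6,z,1,-45,45,[o-2,o,o+2],2),5))
  for o in(-24,0,24): print("side x-prof at y",o,edges(*prof(s,"side",c,14.6,z,0,-55,55,[o-2,o,o+2],2),5))
  for o in(-30,-15,0,15,30): print("top y-prof at x",o,edges(*prof(t,"top",c,14.6,z,1,-45,45,[o-2,o,o+2],2),5))
  for o in(-24,-12,0,12,24): print("top x-prof at y",o,edges(*prof(t,"top",c,14.6,z,0,-55,55,[o-2,o,o+2],2),5))
print("plate now: top x",[edges(*prof(t,"top",(507,72),14.6,45,0,-70,70,o,1)) for o in(range(26,40,2),range(-32,-18,2))])
print("side x",edges(*prof(s,"side",(507,72),14.6,45,0,-80,80,range(32,42,2),1)))
v=cv2.cvtColor(t,cv2.COLOR_BGR2HSV)[...,2]; print(v[204:252:2,214:264:2])
E
```

```text
side y-prof at x -34 [(-31.5, 11.9), (19.5, 6.0), (25.0, 3.4), (29.0, 6.2), (38.0, 4.6)]
side y-prof at x -15 [(-22.0, 18.9), (-16.5, 15.2), (28.5, 16.1), (36.0, 16.8), (42.5, 19.8)]
side y-prof at x 15 [(-31.0, 16.1), (-26.0, 5.3), (25.5, 12.1), (36.0, 11.1), (42.5, 8.0)]
side y-prof at x 34 [(-25.0, 12.3), (-3.0, 7.1), (9.5, 7.7), (38.0, 7.2), (43.0, 12.7)]
side x-prof at y -24 [(-50.0, 23.2), (-0.5, 11.5), (25.0, 9.6), (30.5, 39.2), (48.5, 29.1)]
side x-prof at y 0 [(-49.0, 23.5), (27.0, 20.9), (32.0, 41.6), (39.0, 18.6), (44.0, 16.9)]
side x-prof at y 24 [(-52.5, 16.9), (-47.5, 21.0), (-33.5, 16.8), (29.0, 19.3), (34.0, 28.5)]
top y-prof at x -30 [(-41.0, 5.5), (-30.5, 7.7), (20.5, 4.5), (25.5, 4.0), (43.0, 1.7)]
top y-prof at x -15 [(-42.5, 6.9), (-30.5, 8.1), (-8.5, 2.3), (20.0, 3.5), (25.5, 2.6)]
top y-prof at x 0 [(-41.0, 5.4), (-30.5, 8.1), (-9.5, 2.9), (20.5, 4.0), (26.0, 3.3)]
top y-prof at x 15 [(-41.5, 5.6), (-30.0, 7.8), (19.5, 3.0), (25.0, 4.0), (42.0, 2.4)]
top y-prof at x 30 [(-37.5, 5.7), (-29.0, 2.9), (-17.5, 3.3), (16.5, 4.2), (42.5, 2.4)]
top x-prof at y -24 [(-5
[... 2438 characters left out ...]
78 177 171 169 170 177 178 177 175 162
  132 123 147 158 165 174 129]
 [165 173 165 170 166 170 151 172 175 176 178 178 177 177 177 179 174 167
  142 130 141 164 167 176 136]
 [169 181 168 169 169 172 164 170 165 176 177 177 176 177 176 175 167 166
  135 131 129 162 166 171 141]
 [176 180 172 169 168 173 165 170 167 176 178 176 177 176 176 171 172 174
  143 136 134 156 142 153 133]
 [175 181 174 169 169 173 171 172 173 174 172 168 166 163 163 165 164 163
  157 142 129 121  90  99  89]
 [172 179 175 169 168 161 159 156 137 145 156 157 160 160 160 158 152 149
  149 131 127 134  79  77  64]
 [166 178 173 166 160 152 151 148 122 137 153 148 148 150 150 153 154 166
  167 170 172 169  88  54  47]]
```

```bash
python3 -m inch '[20,54,0,0,20,55,0,0,20,55,0,0,20,55,0,0,20,55,0,0,20,55,0,0,20,55,0,0,20,54,0,0]' 255 40; python3 -m inch '[0,0,-40,0,0,0,-35,0,0,0,-10,0,0,0,-5,0,0,0,0,0]'; python3 -m inch '[0,0,-2,0,0,0,0,0]'
```

```text
time_s: 18.48
ee_pos: [523.6, 84.4, 152.7]
tool_rot: [[-0.967, -0.255, 0.0], [-0.255, 0.967, 0.0], [-0.0, 0.0, -1.0]]
wrist_force: [0.3, -0.4, -0.8]
gripper_width: 0.001
grasp_force: 0.0
time_s: 19.1
ee_pos: [524.3, 80.5, 63.4]
tool_rot: [[-0.968, -0.252, 0.001], [-0.252, 0.968, -0.0], [-0.001, -0.0, -1.0]]
wrist_force: [0.2, 0.9, 0.6]
gripper_width: 0.004
grasp_force: 0.0
time_s: 19.35
ee_pos: [524.4, 80.2, 61.2]
tool_rot: [[-0.968, -0.251, 0.002], [-0.251, 0.968, 0.0], [-0.002, -0.0, -1.0]]
wrist_force: [0.8, 1.5, 2.4]
gripper_width: 0.001
grasp_force: 1.3
```

```bash
python3 -m inch '[0,0,-2,0,0,0,0,0]'; python3 -m inch '[0,0,-1.5,0,0,0,0,0]'
```

```text
time_s: 19.6
ee_pos: [523.8, 80.1, 58.5]
tool_rot: [[-0.968, -0.251, -0.0], [-0.251, 0.968, -0.0], [0.0, -0.0, -1.0]]
wrist_force: [-0.3, 0.0, 0.4]
gripper_width: 0.001
grasp_force: 0.0
time_s: 19.85
ee_pos: [523.8, 80.1, 56.9]
tool_rot: [[-0.968, -0.251, -0.0], [-0.251, 0.968, -0.0], [0.0, 0.0, -1.0]]
wrist_force: [-0.3, -0.5, -0.5]
gripper_width: -0.001
grasp_force: 0.0
```

```bash
python3 -m inch '[0,0,-1.5,0,0,0,0,0]'; python3 -m inch '[0,0,-1.5,0,0,0,0,0]'
```

```text
time_s: 20.1
ee_pos: [524.0, 80.1, 56.2]
tool_rot: [[-0.968, -0.252, 0.0], [-0.252, 0.968, -0.0], [-0.0, -0.0, -1.0]]
wrist_force: [-2.3, -0.6, 7.7]
gripper_width: 0.0
grasp_force: 4.2
time_s: 20.35
ee_pos: [524.2, 80.2, 55.6]
tool_rot: [[-0.968, -0.252, 0.001], [-0.252, 0.968, -0.0], [-0.001, -0.001, -1.0]]
wrist_force: [-6.3, -0.0, 16.0]
gripper_width: 0.002
grasp_force: 8.4
```

```bash
python3 -m inch '[0,0,12,0,-18,-4.8,0,0,-19,-4.8,0,0,0,0,-7,0,0,0,-2,0,0,0,0,0]'; python3 -m inch '[0,0,-1.5,0,0,0,0,0]'; python3 -m inch '[0,0,-1.5,0,0,0,0,0]'; python3 -m inch '[0,0,-1.5,0,0,0,0,0]'
```

```text
time_s: 21.1
ee_pos: [487.3, 70.6, 56.9]
tool_rot: [[-0.968, -0.252, -0.0], [-0.252, 0.968, -0.0], [0.0, -0.0, -1.0]]
wrist_force: [1.0, -0.8, 0.3]
gripper_width: -0.003
grasp_force: 0.0
time_s: 21.35
ee_pos: [487.5, 70.7, 56.2]
tool_rot: [[-0.968, -0.252, 0.001], [-0.252, 0.968, -0.0], [-0.001, -0.0, -1.0]]
wrist_force: [-2.6, 0.0, 8.6]
gripper_width: 0.002
grasp_force: 4.5
time_s: 21.6
ee_pos: [487.6, 70.7, 55.5]
tool_rot: [[-0.968, -0.252, 0.002], [-0.252, 0.968, -0.0], [-0.002, -0.0, -1.0]]
wrist_force: [-5.9, 1.6, 17.9]
gripper_width: -0.002
grasp_force: 9.4
time_s: 21.85
ee_pos: [487.8, 70.8, 54.9]
tool_rot: [[-0.968, -0.252, 0.002], [-0.252, 0.968, -0.0], [-0.002, -0.001, -1.0]]
wrist_force: [-9.1, 2.2, 28.9]
gripper_width: -0.002
grasp_force: 14.3
```

Pressing freed a high +x end: it gave way at z≈61, and both ends now touch at 56.3, so the tile is home. Back to the handle; the plate has shifted about 7.6 mm to -x.

```bash
python3 -m inch '[0,0,30,0,0,0,30,0,50,12,0,0,50,13,0,0,51,13,0,0,0,0,-35,0,0,0,-19,0,0,0,0,0]' 120 20; python3 -m inch '[0,0,-6,0,0,0,0,0]'; python3 -m inch '[0,0,0,0,0,0,0,0,0,0,0,0]' 255 20
```

```text
time_s: 22.85
ee_pos: [636.8, 108.5, 57.1]
tool_rot: [[-0.968, -0.251, -0.003], [-0.251, 0.968, 0.0], [0.003, 0.001, -1.0]]
wrist_force: [0.1, -0.1, 1.1]
gripper_width: 0.53
grasp_force: 0.0
time_s: 23.1
ee_pos: [638.0, 108.5, 53.1]
tool_rot: [[-0.968, -0.251, 0.001], [-0.251, 0.968, 0.0], [-0.001, -0.0, -1.0]]
wrist_force: [-0.7, -0.3, -0.3]
gripper_width: 0.529
grasp_force: 0.0
time_s: 23.48
ee_pos: [638.1, 108.4, 52.8]
tool_rot: [[-0.968, -0.251, 0.001], [-0.251, 0.968, -0.0], [-0.001, -0.001, -1.0]]
wrist_force: [0.8, -1.2, 0.3]
gripper_width: 0.126
grasp_force: 21.3
```

Push in, checking the force part way.

```bash
python3 -m inch '[-6,-1.5,0,0,-6,-1.6,0,0,0,0,0,0]'; python3 -m inch '[-6,-1.5,0,0,-6,-1.6,0,0,0,0,0,0]'
```

```text
time_s: 23.85
ee_pos: [625.2, 105.1, 52.6]
tool_rot: [[-0.968, -0.251, -0.001], [-0.251, 0.968, -0.001], [0.001, -0.0, -1.0]]
wrist_force: [-1.3, -2.2, 1.9]
gripper_width: 0.126
grasp_force: 21.4
time_s: 24.22
ee_pos: [613.2, 102.1, 52.5]
tool_rot: [[-0.968, -0.251, -0.001], [-0.251, 0.968, -0.001], [0.001, -0.0, -1.0]]
wrist_force: [-0.8, -4.1, 2.2]
gripper_width: 0.125
grasp_force: 21.5
```

```bash
python3 -m inch '[-6,-1.8,0,0,-6,-1.8,0,0,-6,-1.7,0,0,-6,-1.6,0,0,-4,-1,0,0,0,0,0,0]'; python3 -m inch '[-2,-0.5,0,0,0,0,0,0]'
```

```text
time_s: 24.98
ee_pos: [586.1, 94.7, 52.8]
tool_rot: [[-0.968, -0.251, 0.002], [-0.251, 0.968, 0.001], [-0.002, 0.0, -1.0]]
wrist_force: [3.3, 2.5, 2.1]
gripper_width: 0.131
grasp_force: 21.5
time_s: 25.22
ee_pos: [585.7, 94.8, 53.3]
tool_rot: [[-0.968, -0.251, 0.006], [-0.251, 0.968, 0.002], [-0.006, 0.0, -1.0]]
wrist_force: [11.2, 6.6, 1.2]
gripper_width: 0.127
grasp_force: 21.4
```

```bash
python3 - <<'E'
import numpy as np
th=np.radians(np.linspace(0,180,25)); v=58*np.cos(th)-9.5*np.sin(th); w=58*np.sin(th)+9.5*np.cos(th)
P=np.round(np.c_[-.252*v,.968*v,w],1); D=np.diff(P,axis=0)
for i in range(0,24,6): print([float(x) for r in D[i:i+6] for x in (*np.round(r,1),0)])
E
```

```text
[0.4, -1.6, 7.5, 0.0, 0.7, -2.6, 7.2, 0.0, 0.9, -3.5, 6.8, 0.0, 1.1, -4.4, 6.2, 0.0, 1.4, -5.1, 5.6, 0.0, 1.5, -5.7, 4.9, 0.0]
[1.6, -6.3, 4.1, 0.0, 1.8, -6.8, 3.2, 0.0, 1.8, -7.1, 2.2, 0.0, 1.9, -7.4, 1.3, 0.0, 2.0, -7.4, 0.2, 0.0, 1.9, -7.4, -0.7, 0.0]
[1.9, -7.2, -1.7, 0.0, 1.8, -7.0, -2.7, 0.0, 1.7, -6.6, -3.7, 0.0, 1.6, -6.0, -4.4, 0.0, 1.4, -5.5, -5.3, 0.0, 1.2, -4.7, -5.9, 0.0]
[1.1, -3.9, -6.5, 0.0, 0.8, -3.1, -7.0, 0.0, 0.5, -2.2, -7.4, 0.0, 0.3, -1.2, -7.6, 0.0, 0.1, -0.3, -7.6, 0.0, -0.2, 0.8, -7.7, 0.0]
```

```bash
python3 -m inch '[1.2,0.3,0,0,0.4,-1.6,7.5,0,0.7,-2.6,7.2,0,0.9,-3.5,6.8,0,1.1,-4.4,6.2,0,1.4,-5.1,5.6,0,1.5,-5.7,4.9,0,0,0,0,0]' 255 25; python3 -m inch '[1.6,-6.3,4.1,0,1.8,-6.8,3.2,0,1.8,-7.1,2.2,0,1.9,-7.4,1.3,0,2,-7.4,0.2,0,1.9,-7.4,-0.7,0,0,0,0,0]'
```

```text
time_s: 26.22
ee_pos: [592.2, 73.9, 92.2]
tool_rot: [[-0.968, -0.251, 0.005], [-0.251, 0.968, 0.005], [-0.006, 0.004, -1.0]]
wrist_force: [5.3, 15.5, 9.2]
gripper_width: 0.126
grasp_force: 24.7
time_s: 27.1
ee_pos: [603.0, 28.9, 102.0]
tool_rot: [[-0.968, -0.251, 0.003], [-0.251, 0.968, 0.0], [-0.003, -0.0, -1.0]]
wrist_force: [4.2, 1.6, 8.0]
gripper_width: 0.123
grasp_force: 26.0
```

```bash
python3 -m inch '[1.9,-7.2,-0.7,0,1.8,-7.0,-2.7,0,1.7,-6.6,-3.7,0,1.6,-6.0,-4.4,0,1.4,-5.5,-5.3,0,1.2,-4.7,-5.9,0,0,0,0,0]'; python3 -m inch '[1.1,-3.9,-6.5,0,0.8,-3.1,-7,0,0.5,-2.2,-7.4,0,0.3,-1.2,-7.6,0,0,0,0,0]'
```

```text
time_s: 27.98
ee_pos: [611.4, -8.7, 77.4]
tool_rot: [[-0.968, -0.251, -0.001], [-0.251, 0.968, -0.0], [0.001, -0.0, -1.0]]
wrist_force: [2.6, 0.5, -0.9]
gripper_width: 0.127
grasp_force: 25.9
time_s: 28.6
ee_pos: [614.2, -18.6, 49.0]
tool_rot: [[-0.968, -0.251, -0.001], [-0.251, 0.968, -0.0], [0.001, 0.0, -1.0]]
wrist_force: [0.4, 0.5, -2.1]
gripper_width: 0.128
grasp_force: 26.1
```

```bash
python3 -m inch '[0.1,-0.3,-7.6,0,-0.2,0.8,-7.7,0,0,0,0,0]'; python3 -m inch '[0,0,-1.5,0,0,0,0,0]'; python3 -m inch '[0,0,-1.5,0,0,0,0,0]'
```

```text
time_s: 28.98
ee_pos: [614.1, -18.1, 33.7]
tool_rot: [[-0.968, -0.252, -0.0], [-0.252, 0.968, -0.0], [0.0, -0.0, -1.0]]
wrist_force: [1.8, -1.8, -3.4]
gripper_width: 0.126
grasp_force: 26.8
time_s: 29.22
ee_pos: [614.1, -18.0, 33.0]
tool_rot: [[-0.968, -0.251, -0.0], [-0.251, 0.968, -0.0], [0.0, 0.0, -1.0]]
wrist_force: [-0.5, -2.1, -2.0]
gripper_width: 0.124
grasp_force: 26.9
time_s: 29.48
ee_pos: [614.2, -17.8, 31.8]
tool_rot: [[-0.968, -0.251, -0.0], [-0.251, 0.968, 0.0], [0.0, 0.0, -1.0]]
wrist_force: [-1.5, 0.1, 2.5]
gripper_width: 0.124
grasp_force: 27.3
```

```bash
python3 -m inch '[0,0,-1.5,0,0,0,0,0]'; python3 - <<'E'
from prof import *
for n in("side","top"): cv2.imwrite(f"pics/{n}6.png",eyes.capture(n))
E
```

```text
time_s: 29.72
ee_pos: [614.6, -17.8, 30.7]
tool_rot: [[-0.968, -0.251, 0.001], [-0.251, 0.968, -0.0], [-0.001, -0.0, -1.0]]
wrist_force: [-2.7, 0.2, 5.5]
gripper_width: 0.128
grasp_force: 27.8
```

```bash
python3 -m inch '[6,1.6,0.5,0,8,2.1,0.5,0,8,2.1,0,0,8,2.1,0,0,8,2.1,0,0,8,2.1,0,0,0,0,0,0]'; python3 -m inch '[5,1.3,0,0,3,0.7,0,0,0,0,0,0]'
```

```text
time_s: 30.7
ee_pos: [661.4, -5.7, 31.1]
tool_rot: [[-0.968, -0.252, 0.002], [-0.252, 0.968, -0.0], [-0.002, -0.001, -1.0]]
wrist_force: [2.8, -0.5, 1.9]
gripper_width: 0.125
grasp_force: 27.4
time_s: 31.08
ee_pos: [668.3, -3.8, 30.9]
tool_rot: [[-0.968, -0.252, 0.0], [-0.252, 0.968, 0.0], [-0.0, 0.0, -1.0]]
wrist_force: [-1.8, -0.1, 2.9]
gripper_width: 0.123
grasp_force: 27.5
```

```bash
python3 -m inch '[2,0.5,0,0,0,0,0,0]'; python3 -m inch '[2,0.5,0,0,0,0,0,0]'
```

```text
time_s: 31.32
ee_pos: [668.5, -3.2, 30.3]
tool_rot: [[-0.968, -0.252, -0.005], [-0.252, 0.968, 0.0], [0.005, 0.002, -1.0]]
wrist_force: [-9.7, -1.5, 3.9]
gripper_width: 0.127
grasp_force: 27.7
time_s: 31.58
ee_pos: [669.6, -2.8, 30.0]
tool_rot: [[-0.968, -0.252, -0.008], [-0.252, 0.968, 0.0], [0.008, 0.002, -1.0]]
wrist_force: [-13.8, -1.3, 5.2]
gripper_width: 0.131
grasp_force: 27.8
```

```bash
python3 -m inch '[-3,-0.8,0.5,0,0,0,0,0]'; python3 - <<'E'
from prof import *
cv2.imwrite("pics/side7.png",eyes.capture("side"))
a=np.radians(14.6);R=np.array([[np.cos(a),-np.sin(a)],[np.sin(a),np.cos(a)]])
zs=np.arange(30,68,1.0)
for f in("side6","side7"):
    im=cv2.imread(f"pics/{f}.png"); hsv=cv2.cvtColor(im,cv2.COLOR_BGR2HSV).astype(np.float32); out=[]
    for ch in(1,2):
        v=0
        for o in range(-20,21,2):
            p=np.r_[503.2,73.9]+R@[o,-116-30]; q=proj("side",np.c_[np.tile(p,(len(zs),1)),zs]).astype(np.float32); v=v+cv2.remap(hsv[...,ch],q[:,0],q[:,1],cv2.INTER_LINEAR).ravel()/21
        out.append(np.round(v).astype(int).tolist())
    print(f,"\n",out[0],"\n",out[1])
E
```

```text
time_s: 31.82
ee_pos: [669.2, -3.7, 31.5]
tool_rot: [[-0.968, -0.251, 0.0], [-0.251, 0.968, 0.0], [-0.0, 0.0, -1.0]]
wrist_force: [-1.0, -0.2, 1.2]
gripper_width: 0.127
grasp_force: 27.3
side6 
 [137, 137, 138, 138, 138, 138, 138, 139, 139, 141, 144, 146, 142, 123, 86, 46, 17, 7, 6, 8, 10, 11, 10, 9, 9, 8, 9, 9, 9, 9, 9, 9, 9, 9, 9, 9, 9, 9] 
 [86, 84, 84, 84, 84, 85, 87, 89, 91, 93, 93, 92, 92, 95, 107, 125, 139, 138, 129, 124, 122, 120, 122, 133, 156, 181, 193, 192, 188, 186, 185, 184, 183, 181, 180, 181, 182, 183]
side7 
 [140, 139, 138, 138, 140, 141, 142, 141, 140, 142, 145, 140, 118, 78, 38, 14, 6, 4, 5, 7, 9, 10, 10, 9, 8, 8, 8, 8, 8, 8, 8, 8, 9, 9, 9, 8, 8, 9] 
 [85, 84, 84, 84, 84, 85, 87, 89, 91, 93, 93, 93, 97, 111, 129, 143, 146, 139, 127, 122, 121, 121, 122, 129, 148, 173, 190, 193, 189, 186, 184, 184, 183, 182, 180, 181, 182, 183]
```

```bash
python3 -m inch '[0,0,3,0,0,0,-3,0,0,0,-1,0,0,0,0,0]'; python3 - <<'E'
from prof import *
cv2.imwrite("pics/side8.png",eyes.capture("side"))
a=np.radians(14.6);R=np.array([[np.cos(a),-np.sin(a)],[np.sin(a),np.cos(a)]])
zs=np.arange(36,52,0.25)
for f in("side6","side7","side8"):
    hsv=cv2.cvtColor(cv2.imread(f"pics/{f}.png"),cv2.COLOR_BGR2HSV).astype(np.float32); out=[]
    for o0 in(-20,-10,0,10,20):
        v=0
        for o in range(o0-4,o0+5,2):
            p=np.r_[503.2,73.9]+R@[o,-146]; q=proj("side",np.c_[np.tile(p,(len(zs),1)),zs]).astype(np.float32); v=v+cv2.remap(hsv[...,1],q[:,0],q[:,1],cv2.INTER_LINEAR).ravel()/5
        i=np.argmax(v<70); out.append(float(zs[i]))
    print(f,out)
E
```

```text
time_s: 32.38
ee_pos: [669.3, -3.6, 30.8]
tool_rot: [[-0.968, -0.251, 0.0], [-0.251, 0.968, 0.0], [-0.0, -0.0, -1.0]]
wrist_force: [-1.6, -0.9, 3.3]
gripper_width: 0.123
grasp_force: 27.5
side6 [44.75, 44.5, 44.5, 44.5, 44.25]
side7 [43.25, 43.25, 43.5, 43.25, 43.5]
side8 [43.5, 43.25, 43.5, 43.25, 43.25]
```

```bash
python3 -m inch '[0.1,-0.4,3.9,0,0.1,-0.4,3.8,0,-0.1,0.3,7.6,0,-0.3,1.2,7.6,0,-0.5,2.2,7.4,0,-0.8,3.1,7,0,-1.1,3.9,6.5,0,0,0,0,0]'; python3 -m inch '[-1.2,4.7,5.9,0,-1.4,5.5,5.3,0,-1.6,6,4.4,0,-1.7,6.6,3.7,0,-1.8,7,2.7,0,-1.9,7.2,1.7,0,0,0,0,0]'
```

```text
time_s: 33.42
ee_pos: [667.3, 5.7, 76.2]
tool_rot: [[-0.968, -0.252, 0.003], [-0.252, 0.968, -0.002], [-0.002, -0.002, -1.0]]
wrist_force: [2.1, -6.2, -0.6]
gripper_width: 0.124
grasp_force: 25.3
time_s: 34.3
ee_pos: [658.5, 43.2, 101.6]
tool_rot: [[-0.968, -0.252, 0.006], [-0.252, 0.968, -0.002], [-0.005, -0.003, -1.0]]
wrist_force: [0.4, -4.1, 9.5]
gripper_width: 0.126
grasp_force: 25.1
```

```bash
python3 -m inch '[-1.9,7.4,1.2,0,-2,7.4,-0.2,0,-1.9,7.4,-1.3,0,-1.8,7.1,-2.2,0,-1.8,6.8,-3.2,0,-1.6,6.3,-4.1,0,0,0,0,0]'; python3 -m inch '[-1.5,5.7,-4.9,0,-1.4,5.1,-5.6,0,-1.1,4.4,-6.2,0,-0.9,3.5,-6.8,0,-0.7,2.6,-7.2,0,-0.4,1.6,-7.5,0,0,0,0,0]'; python3 -m inch '[0,0,-1.5,0,0,0,0,0]'
```

```text
time_s: 35.17
ee_pos: [645.7, 86.7, 87.6]
tool_rot: [[-0.968, -0.252, -0.001], [-0.252, 0.968, 0.001], [0.0, 0.001, -1.0]]
wrist_force: [1.4, 2.0, 2.3]
gripper_width: 0.125
grasp_force: 27.3
time_s: 36.05
ee_pos: [639.7, 108.5, 49.3]
tool_rot: [[-0.968, -0.251, -0.001], [-0.251, 0.968, -0.0], [0.001, 0.0, -1.0]]
wrist_force: [-1.6, -2.2, 0.3]
gripper_width: 0.122
grasp_force: 28.2
time_s: 36.3
ee_pos: [640.1, 108.5, 48.7]
tool_rot: [[-0.968, -0.251, 0.0], [-0.251, 0.968, 0.0], [-0.0, 0.0, -1.0]]
wrist_force: [-1.6, -1.1, 2.1]
gripper_width: 0.128
grasp_force: 28.4
```

Plate down. I release, retreat to a spot clear of the top view and check the tile in the nest by numbers.

```bash
python3 -m inch '[0,0,0,0,0,0,0,0,0,0,30,0,0,0,50,0,0,0,50,0,-10,50,0,0,-30,50,0,0,-40,45,0,0]' 100; python3 -m inch '[-45,40,0,0,-45,40,0,0,-45,40,0,0,-45,40,0,0,-40,40,0,0,0,0,0,0,0,0,0,0]'; python3 - <<'E'
from prof import *
for n in("side","top"): cv2.imwrite(f"pics/{n}9.png",eyes.capture(n))
t,s=cv2.imread("pics/top9.png"),cv2.imread("pics/side9.png")
a=np.radians(14.6);R=np.array([[np.cos(a),-np.sin(a)],[np.sin(a),np.cos(a)]])
nc=np.r_[510.6,75.8]+R@[-3.9,-116]; print("nest",nc)  # end play middle
for n,im in(("top",t),("side",s)):
  for o in(-20,0,20): print(n,"y at x",o,edges(*prof(im,n,nc,14.6,55.5,1,-45,45,[o-3,o,o+3],1)))
  for o in(-15,0,15): print(n,"x at y",o,edges(*prof(im,n,nc,14.6,55.5,0,-60,60,[o-3,o,o+3],1)))
p=(507,72); print("plate", [edges(*prof(t,"top",p,14.6,45,0,-70,70,range(26,40,2),1)),edges(*prof(t,"top",p,14.6,45,1,-70,70,range(-25,20,5),1))])
t0=cv2.imread("pics/top0.png")
for nm,(x,y,r) in dict(tub=(160,212,25),bowl=(405,158,28),brush=(270,100,80)).items():
    print(nm,cv2.absdiff(t0,t)[max(0,y-r):y+r,x-r:x+r].mean())
E
```

```text
time_s: 37.3
ee_pos: [559.1, 255.1, 178.2]
tool_rot: [[-0.968, -0.251, 0.0], [-0.251, 0.968, 0.0], [-0.0, 0.0, -1.0]]
wrist_force: [-0.2, 1.5, -0.6]
gripper_width: 0.606
grasp_force: 0.0
time_s: 38.17
ee_pos: [340.3, 453.4, 178.5]
tool_rot: [[-0.968, -0.252, 0.0], [-0.252, 0.968, -0.0], [-0.0, -0.0, -1.0]]
wrist_force: [0.7, -0.6, -0.2]
gripper_width: 0.612
grasp_force: 0.0
nest [536.06597979 -37.43733427]
top y at x -20 [(-36.5, 0.6), (-31.0, 17.5), (-23.5, 0.4), (31.5, 15.9)]
top y at x 0 [(-36.5, 1.6), (-31.0, 18.0), (32.0, 16.2), (43.0, 1.0)]
top y at x 20 [(-37.0, 1.7), (-30.5, 18.0), (32.0, 16.3), (39.0, 1.0)]
top x at y -15 [(-55.0, 1.2), (-46.5, 16.6), (36.0, 12.9), (48.0, 4.2)]
top x at y 0 [(-46.5, 19.8), (37.0, 14.7), (43.0, 1.3), (48.0, 3.9)]
top x at y 15 [(-47.0, 18.9), (37.0, 16.3), (47.0, 3.0), (54.0, 0.8)]
side y at x -20 [(-44.0, 3.4), (29.0, 15.9), (33.5, 14.0), (43.5, 0.6)]
side y at x 0 [(-44.0, 4.5), (29.0, 14.1), (34.0, 11.4), (40.0, 1.4)]
side y at x 20 [(-44.0, 5.2), (29.0, 16.7), (34.0, 15.0), (42.5, 2.6)]
side x at y -15 [(-58.5, 3.7), (-52.5, 36.5), (35.0, 33.1), (38.5, 6.0)]
side x at y 0 [(-56.0, 2.2), (-52.0, 36.5), (34.5, 40.3), (38.0, 5.3)]
side x at y 15 [(-54.5, 6.6), (-50.5, 7.2), (34.5, 8.0), (45.0, 21.9)]
plate [[(-61.5, 3.6), (-49.5, 16.7), (45.5, 9.6), (57.0, 4.1)], [(-62.0, 16.9), (41.5, 1.3), (46.5, 15.2), (56.5, 3.6)]]
tub 2.434266666666667
bowl 2.410926870748299
brush 2.4553255208333336
```

```bash
python3 -c "
from station import bot
print(bot.close_job())"
```

```text
the job is handed in; nothing more can be done
None
```

I've handed the job in; it returned no verdict. By my camera measurements, the tile lies flat and face down in the nest (about 4 mm along, under 1 mm across), the plate is back down with the fork out, and the tub, bowl and brush have not moved. On the first try the fork jammed on a tile that was not fully home, so I pressed the tile down and slid the fork in again.

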